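Draw the extruder's plunger and lay it in the draining cradle

TASK

The clay extruder has been emptied: draw its plunger straight out of the barrel along the barrel's own slope, keeping it in line so that it does not jam and drag or tip the stand, which only stands on its feet. Turn it end for end and set it down gently in the draining cradle, its white piston lying in both V rests over the tray with the face towards the splash board and the handle sticking out at the open end, then let go. Do not disturb the pots, dies and brush on the bench.

Things in the scene. Friction and masses are not known exactly. Their poses are not given: they have to be found in the camera images.
- plunger: the extruder's loose plunger, 246 mm long, 0.34 to 0.53 kg. Origin: centre of the piston's end face; x runs along the shaft to the handle, z is the upper side in the barrel. Along x: white round piston 42 mm in diameter, 0 to 145 mm; steel bar 16 x 16 mm, sides facing +-y and +-z, 145 to 230 mm; wooden palm pad 80 mm in diameter, 230 to 246 mm. Its face starts on the barrel's bottom. Centre of mass 96 mm from the face.
- plunger_bar (a point): point on the plunger's axis 192.5 mm from the piston face: middle of the 75 mm of square bar that stands free between barrel mouth and palm pad at the start, the place to grip (across the 16 mm bar; the palm pad begins 37.5 mm further up and rises 40 mm above the axis). Axes as the plunger's.
- plunger_pad (a point): centre of the plunger's wooden palm pad, 238 mm from the piston face. Axes as the plunger's.
- extruder: bench clay extruder, 3.5 kg, standing free on rubber feet: green stand with a 240 x 150 mm base plate, holding a steel barrel that slopes up at 36 degrees from the bench. Origin at the underside of the stand on the bench; x axis level, pointing to the side to which the barrel's open mouth rises; z up.
- barrel_mouth (a point): centre of the barrel's open upper mouth. Its x axis is the barrel's axis, pointing up and out at 36 degrees above level: the direction of drawing. Bore 44 mm (1 mm clear all round the piston), 155 mm deep, outside 55 mm at the mouth; saddle clamp lugs reach 44 mm to either side, 27 to 47 mm down from the mouth.
- cradle: grey draining cradle, bolted down: drip tray 180 x 120 mm, 22 mm high, holding two steel V rests; an upright splash board 110 mm high at one end. Origin under it on the bench; x axis level, pointing to the open end where the handle sticks out; z up. The tray spans x = -124 to +60 mm, the splash board's inner face is at x = -118 mm.
- cradle_seat (a point): point midway over the cradle's V rests where the axis of a seated piston lies, 65 mm above the bench; axes as the cradle's. The two 90 degree V rests, 16 mm wide, stand 48.5 mm to either side of it along x; their upper tips are 66 mm above the bench, 34 mm to either side. Seated centrally, the plunger's face is at x = -73.5 mm from here, its x axis along this x axis.
- die_a: spare steel die plate, ring 60 mm across, 6 mm thick, lying on the bench, loose (leave alone). Origin under its centre.
- die_b: second spare die plate, 60 mm across, 6 mm thick, loose (leave alone). Origin under its centre.
- wine_bowl: wine-red glazed bowl, 120 mm across, 58 mm high, loose (leave alone). Origin under its centre.
- lidded_jar: wine-red lidded jar, 96 mm across, 130 mm high, loose (leave alone). Origin under its centre.
- bottle_vase: wine-red narrow-necked vase, 80 mm across, 165 mm high, loose (leave alone). Origin under its centre.
- celadon_mug: grey-green mug, 76 mm across, 90 mm high, loose (leave alone). Origin under its centre.
- brush: glaze brush lying on the bench, loose (leave alone).
Things that resemble listed ones, but are neither listed nor needed, are in the scene too. There is more than one size of the cradle; the job needs the middle-sized.

How it is judged:
By the outcome, as a careful person would: the job done as asked, in the order asked, and still so for the second after the job is handed in, with the robot touching nothing.
It also fails if it takes over 54 s, if anything falls off the work surface, if the arm or the gripper's body presses on something with over 40 N, if the wrist force passes 120 N, or if a joint passes its speed limit or range.

ROBOT

A 7-joint arm with a two-finger parallel gripper is mounted at the origin on the work surface. World frame = base frame: x ahead of the robot, y to its left, z up, the work surface at z = 0. Lengths are in m, angles in rad, forces in N, time in s.
With the tool pointing down it reaches from about 0.425 to 0.925 m from the base axis. Payload 6.8 kg.
Tool frame: the origin (TCP) lies on the front face of the gripper's body, between the roots of the fingers; the fingertips stand 73 mm ahead of it and the grasp point (between the pads) lies 54 mm ahead of it; z points along the fingers, y is the direction in which the jaws open and shut (so a half turn about z gives the same grasp; the last joint's range is limited). The gripper opens to 85 mm and grips with 20 to 120 N. Pads are 22 mm wide; open, the fingers measure 114 mm over their backs; the gripper's body (76 mm by 85 mm) begins 54 mm behind the grasp point. The pads swing forward as they close: fully open they stand 13 mm farther back than shut.
Start: joints at [1.025, 0.477, 0.022, 1.555, -0.011, 1.109, -0.083], TCP at [0.286, -0.611, 0.304] pointing down, gripper open.
Joint ranges: [-2.96, 2.96], [-0.34, 2.1], [-1.41, 1.46], [0.24, 2.44], [-1.37, 4.51], [0.17, 1.92], [-2.96, 2.96]. Speed limits (rad/s): [2.39, 2.39, 3.14, 3.14, 3.14, 3.14, 3.14].

INTERFACE

Orientations are given as a rotation vector (axis times angle).
In Python, from bench import * gives the robot as it stands.
- The arm moves only by the tool jog_arm, never from a script. Its argument "plan" is a list of rows, each a list of 2 entries, a list of its own where there are three numbers: the shift along the world's x, y, z in cm, then the turn about the world's z in rad. In form: [[[tx, ty, tz], twist], ...]. A call has 1 to 12 rows; each row shifts and turns the commanded pose from where the row before left it; what a row does not reach is not made up. A row lasts 1/10 s, in which the tool goes at most 50 mm and 8.59 degrees, less where a joint would pass 70% of its speed; a pose out of reach is approached as far as the arm can. A call is refused whole if a number of a shift passes 5 or a number of a turn 0.15, either way. A call with a gripper value outside its range is refused whole. "hand" is the finger opening in cm, from 0 to 8.54, set as the call begins (left out, the last holds). The fingers move at their own pace and stop on an object; "grip_force" is the grip in N (left out, the last holds). Time passes only in rows, so rows that do not move let the fingers close. It gives the time, the measured TCP pose, the force and the opening at its end, in the units of the state.
- get_obs(): the state, without advancing time (a new reading comes with each control period).
- grab_frame(name): name is "side" or "top" or "wrist"; returns the picture (420x560x3 uint8, red, green, blue); there is no depth.
- get_calibration(name): a dict with "intrinsics" (3x3 intrinsics, pixels), "xyz" and "orientation" of the camera in the world. Camera axes: x right, y down, z forward; pixel columns grow to the right and rows downward; lengths in m; the calibration is good to about 2 mm. A picture is of the moment at which its call begins: read the wrist's pose just before it. get_calibration takes no time and is no camera call; for the wrist camera it gives the pose at the moment of the call.
- hand_in(): hands the job in, once; it reports no verdict.
The state is a dict: "clock": time; "joints": joint angles; "qvel": joint speeds; "tau": joint torques, N m; "tcp_pos": TCP position; "orientation": TCP orientation; "contact_force": force on the tool from outside, world axes, zero at the start; "moment": the same for the moment, N m; "grip_width": finger opening in m.
Only numpy, scipy, OpenCV 4.12 (cv2) and the standard library are available. Lean on these libraries where they do the work, as an engineer would, in place of code of your own. Each camera call takes 0.05 s, during which the arm holds its last target. There are 200 camera calls.

## Working session

There is one attempt and no reset: what is moved stays moved. The work goes in short steps, Python scripts to look and compute and a tool call to move; the robot and the scene stay as the last step left them, time stands still between calls to the robot, and variables do not carry over. Pictures are saved under pics/ and viewed, about 8 in all and at most 12, crops included, and the job is handed in when it is done.

Besides the shell and the picture viewer there is one more tool, called by a JSON object that holds its "api" and its "payload", one argument or row to a line. jog_arm: Moves the arm, as the interface text tells. Its arguments: {"type":"object","properties":{"plan":{"type":"array","items":{"type":"array"}},"hand":{"type":"number"},"grip_force":{"type":"number"}},"required":["plan"]}

```bash
ls; mkdir -p pics; python3 - <<'E'
from bench import *
import cv2,numpy as np
np.set_printoptions(precision=4,suppress=True)
print(get_obs())
for n in("side","top","wrist"):
    c=get_calibration(n);print(n,c)
    cv2.imwrite(f"pics/{n}0.png",grab_frame(n)[...,::-1])
E
```

```text
pics
{'clock': 0.0, 'joints': array([ 1.0249,  0.4778,  0.0224,  1.5565, -0.0115,  1.1093, -0.0831]), 'qvel': array([-0.0009, -0.0017, -0.0022,  0.0007, -0.0003,  0.0017,  0.0009]), 'tau': array([ -0.0008, -59.646 ,   1.6078, -28.1205,   0.0125,   0.0093,
         0.0001]), 'tcp_pos': array([ 0.2859, -0.6109,  0.3029]), 'orientation': array([-3.0649, -0.6818,  0.0008]), 'contact_force': array([ 0.3295,  0.2316, -0.1189]), 'moment': array([-0.0263,  0.016 , -0.0025]), 'grip_width': 0.08497408573506102}
side {'intrinsics': array([[458.3428,   0.    , 275.4565],
       [  0.    , 458.3428, 205.0812],
       [  0.    ,   0.    ,   1.    ]]), 'xyz': array([0.3391, 0.8699, 0.7425]), 'orientation': array([-0.2333,  2.7176, -1.3762])}
top {'intrinsics': array([[525.3347,   0.    , 272.0541],
       [  0.    , 525.3347, 211.1231],
       [  0.    ,   0.    ,   1.    ]]), 'xyz': array([0.3089, 0.0735, 1.3121]), 'orientation': array([-2.11  ,  2.151 , -0.1856])}
wrist {'intrinsics': array([[324.2126,   0.    , 279.5067],
       [  0.    , 324.2126, 207.2966],
       [  0.    ,   0.    ,   1.    ]]), 'xyz': array([ 0.3476, -0.581 ,  0.3729]), 'orientation': array([ 2.4515, -1.5573, -0.2174])}
```

View pics/top0.png

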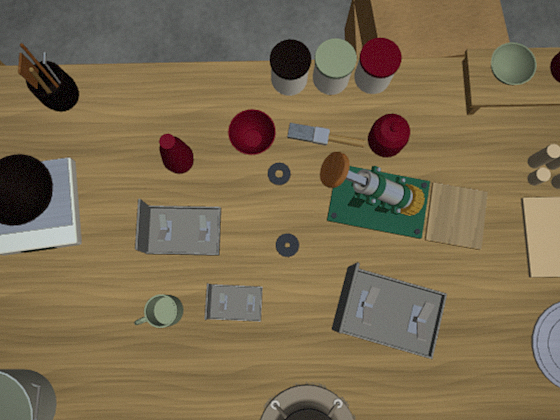

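View pics/side0.png

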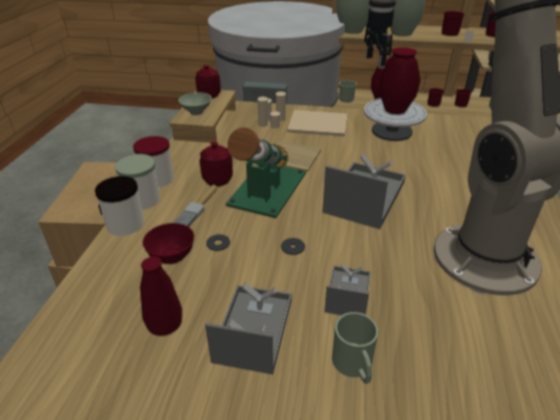

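```bash
cat > h.py <<'E'
import numpy as np,cv2
from scipy.spatial.transform import Rotation as R
from bench import *
np.set_printoptions(precision=4,suppress=True)
def ray(c,uv):
    d=np.linalg.inv(c["intrinsics"])@np.array([uv[0],uv[1],1.0])
    d=R.from_rotvec(c["orientation"]).as_matrix()@d
    return np.array(c["xyz"]),d/np.linalg.norm(d)
def plane(c,uv,z):
    o,d=ray(c,uv);return o+d*(z-o[2])/d[2]
def tri(c1,u1,c2,u2):
    o,d=ray(c1,u1);p,e=ray(c2,u2)
    s=np.linalg.lstsq(np.stack([d,-e],1),p-o,rcond=None)[0]
    a,b=o+d*s[0],p+e*s[1];return (a+b)/2,np.linalg.norm(a-b)
def proj(c,P):
    q=R.from_rotvec(c["orientation"]).as_matrix().T@(np.asarray(P)-c["xyz"]);q=c["intrinsics"]@q;return q[:2]/q[2]
E
python3 - <<'E'
from h import *
t=cv2.imread("pics/top0.png");s=cv2.imread("pics/side0.png")
def crop(im,x,y,w,h,k):return cv2.resize(im[y:y+h,x:x+w],None,fx=k,fy=k,interpolation=cv2.INTER_CUBIC)
a=crop(t,310,140,130,100,3);b=crop(t,125,185,130,100,3)
c=crop(s,215,120,130,100,3);d=crop(s,200,275,130,100,3)
cv2.imwrite("pics/comp.png",np.vstack([np.hstack([a,b]),np.hstack([c,d])]))
E
```

```text
(no output)
```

View pics/comp.png

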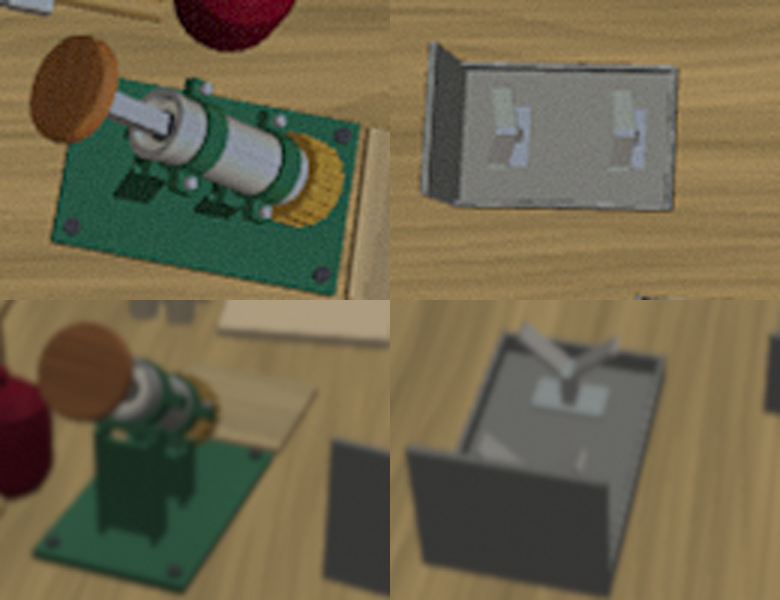

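```bash
python3 - <<'E'
from h import *
t=get_calibration("top");s=get_calibration("side")
print("LB",*tri(t,(327.3,220),s,(276.3,216.7)))
print("RB",*tri(t,(421.3,238),s,(306.3,170.7)))
for z in(0.006,.01):
  P=[plane(t,u,z) for u in((327.3,220),(421.3,238),(430.3,181.7))]
  print(z,*P,np.linalg.norm(P[0]-P[1]),np.linalg.norm(P[2]-P[1]))
e=P[0]-P[1];print("yaw",np.arctan2(e[1],e[0]));e=P[2]-P[1];print("yaw2",np.arctan2(-e[1],-e[0])+0, np.arctan2(e[1],e[0]))
print("pad outer",*tri(t,(334.7,169.7),s,(243.3,144)))
# bar/barrel mouth
def T(x,y):return (310+x/3,140+y/3)
print("mouth", *tri(t,T(160,125),s,(215+145/3,120+92/3)))
def C(x,y):return (125+(x-390)/3,185+y/3)
print("cradle RT RB", plane(t,C(678,67),.022),plane(t,C(672,210),.022))
a,b=plane(t,C(507,132),.036),plane(t,C(629,132),.036);print("V",a,b,np.linalg.norm(a-b),(a+b)/2)
for q in [(492,88),(515,90),(490,168),(509,170),(615,91),(635,93),(616,170),(634,171)]:print(plane(t,C(*q),.066))
E
```

```text
LB [ 0.5109 -0.0674  0.0066] 0.0035416033794793155
RB [ 0.4602 -0.2992  0.0109] 0.003796690252112888
0.006 [ 0.5127 -0.0673  0.006 ] [ 0.4626 -0.3006  0.006 ] [ 0.6064 -0.3334  0.006 ] 0.23859172998149902 0.14742869273551584
0.01 [ 0.5121 -0.0669  0.01  ] [ 0.4622 -0.2995  0.01  ] [ 0.6055 -0.3321  0.01  ] 0.2378610278324364 0.14697718311016683
yaw 1.3592977379115643
yaw2 2.9175325964386176 -0.22406005715117558
pad outer [ 0.5877 -0.0646  0.2169] 0.0020624001152918232
mouth [ 0.5633 -0.1347  0.1641] 0.019792085851256472
cradle RT RB [0.5474 0.1985 0.022 ] [0.4284 0.2037 0.022 ]
V [0.4935 0.3371 0.036 ] [0.4915 0.2373 0.036 ] 0.09975184179041806 [0.4925 0.2872 0.036 ]
[0.525  0.3435 0.066 ]
[0.523 0.325 0.066]
[0.4605 0.3439 0.066 ]
[0.4586 0.3288 0.066 ]
[0.5206 0.2448 0.066 ]
[0.5187 0.2288 0.066 ]
[0.457  0.2437 0.066 ]
[0.4559 0.2294 0.066 ]
```

{"api": "jog_arm", "payload": {
  "plan": [
    [[2.1, 3.4, 0.7], 0.066],
    [[2.1, 3.4, 0.7], 0.066],
    [[2.1, 3.4, 0.7], 0.066],
    [[2.1, 3.4, 0.7], 0.066],
    [[2.1, 3.4, 0.7], 0.066],
    [[2.1, 3.4, 0.7], 0.066],
    [[2.1, 3.4, 0.7], 0.066],
    [[2.1, 3.4, 0.7], 0.066],
    [[2.1, 3.4, 0.7], 0.066],
    [[2.1, 3.4, 0.7], 0.066],
    [[2.1, 3.4, 0.7], 0.066],
    [[0, 0, 0], 0]
  ],
  "hand": 8.54
}}

```text
clock: 1.35
tcp_pos: [0.5206, -0.2308, 0.382]
orientation: [-2.614, -1.742, -0.006]
contact_force: [-1.1, 0.2, -0.4]
grip_width: 0.0852
```

{"api": "jog_arm", "payload": {
  "plan": [
    [[1.9, 4.0, 0], 0.06],
    [[1.9, 4.0, 0], 0.06],
    [[1.9, 4.4, 0], 0.06],
    [[0, 0, 0], 0],
    [[0, 0, 0], 0]
  ]
}}

```text
clock: 1.85
tcp_pos: [0.5743, -0.1123, 0.3805]
orientation: [-2.456, -1.958, 0.001]
contact_force: [-0.3, -0.8, 0.0]
grip_width: 0.0851
```

```bash
python3 - <<'E'
from h import *
o=get_obs();print(o["tcp_pos"],o["joints"],R.from_rotvec(o["orientation"]).as_matrix())
c=get_calibration("wrist");print(c["xyz"],R.from_rotvec(c["orientation"]).as_matrix())
w=grab_frame("wrist");np.save("pics/w1c.npy",c)
cv2.imwrite("pics/w1.png",w[...,::-1])
print([proj(c,p) for p in([.5877,-.0646,.2169],[.5783,-.1069,.1855],[.5718,-.1365,.1634])])
E
```

```text
[ 0.5743 -0.1123  0.3805] [ 0.3963  0.2945 -0.3879  1.661   0.1174  1.2098 -0.2429] [[ 0.2229  0.9748 -0.0007]
 [ 0.9748 -0.2229  0.0002]
 [ 0.     -0.0008 -1.    ]]
[ 0.5893 -0.0447  0.4504] [[ 0.975  -0.2134 -0.0615]
 [-0.2221 -0.9392 -0.2617]
 [-0.0019  0.2688 -0.9632]]
[array([284.1159, 145.6799]), array([283.7525, 194.8415]), array([283.6385, 221.0551])]
```

View pics/w1.png

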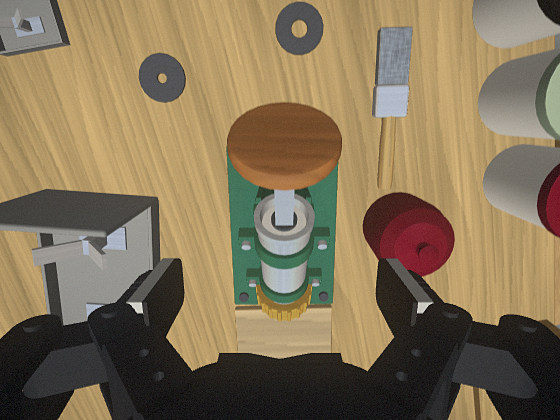

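```bash
python3 - <<'E'
from h import *
c=np.load("pics/w1c.npy",allow_pickle=True).item()
im=cv2.imread("pics/w1.png");hsv=cv2.cvtColor(im,cv2.COLOR_BGR2HSV)
# orange pad, its bright outer face
H,S,V=cv2.split(hsv)
reg=np.zeros(H.shape,bool);reg[90:195,215:355]=1
m=((H<14)&(S>120)&(V>60)&reg).astype(np.uint8)
n,l,st,ce=cv2.connectedComponentsWithStats(m);k=1+np.argmax(st[1:,4]);print("pad bbox",st[k],ce[k])
ys=range(100,192,6)
for y in range(100,195,8):
  x=np.where(l[y]==k)[0]
  if len(x):print(y,x.min(),x.max(),(x.min()+x.max())/2,V[y,int(x.mean())],end=" | ")
print()
g=((H>60)&(H<90)&(S>120))
for y in range(190,302,10):
  x=np.where(g[y,200:360])[0]+200
  print(y,x.min(),x.max(),(x.min()+x.max())/2)
gray=cv2.cvtColor(im,cv2.COLOR_BGR2GRAY)
for y in (190,194,198,202,206,210,214,218,222,226,230,240,270,280):print(y,gray[y,250:320:2], )
for x in(285,):print(gray[185:245,x])
E
```

```text
pad bbox [ 227  109  115   78 2715] [288.256  149.2715]
116 267 327 297.0 118 | 124 266 334 300.0 111 | 132 240 339 289.5 114 | 140 227 341 284.0 110 | 148 228 340 284.0 117 | 156 229 339 284.0 113 | 164 233 335 284.0 127 | 172 239 329 284.0 127 | 180 284 319 301.5 173 | 
190 229 336 282.5
200 259 335 297.0
210 241 335 288.0
220 253 335 294.0
230 231 334 282.5
240 250 334 292.0
250 232 333 282.5
260 233 333 283.0
270 233 333 283.0
280 234 332 283.0
290 255 332 293.5
300 235 331 283.0
190 [ 99  96  96  97  64  59  57  50  59  53  60  51 156 173 164 161 164 158
 155 158 171 173 118  47  51  56  54  57  54  70 100  99  93 100 101]
194 [ 98  96  94  97  57  56  58  56  53  53  76 115 155 174 175 175 178 178
 176 175 178 178 144 108  68  57  55  59  60  61  84 102  94  99 100]
198 [101 102 100  96  95  99  52 109 130 125 124 138 168 176 176 176 179 177
 175 177 175 175 158 126 126 129 133  88 103  96 101 105  97  98  97]
202 [ 98 101  98 106  98 126 129 123 132 161 166 173 180 179 178 177 179 176
 177 174 179 177 184 178 181 168 134 126 129 124 101  95  95  98  98]
206 [100 102  66 102 13
[... 991 characters left out ...]
1  75  70  72]
240 [ 97 101  75  73  65 147 159 167 183 184 183 189 187 163 151 150 141 137
 139 149 164 172 181 184 180 172 169 160 149 136  72  74 107 100 105]
270 [ 75  75  70  72  71  68 137 162 167 180 180 184 183 188 186 184 188 194
 189 189 189 189 183 176 172 164 156 140  73  76  75  75  73  77  74]
280 [125 128 117 100 105  65  65 156 171 172 184 184 185 190 184 186 188 189
 184 187 186 190 184 179 177 162 148  81  74  74 103 107 129 128 111]
[132 129 134 128 137 156 174 178 177 174 177 173 176 178 180 178 175 176
 180 179 177 178 179 179 177 180 175 178 181 179 179 175 179 174 180 179
 181 178 182 181 127  58  61  71  84  83 145 178 180 176 159 126 127 124
 128 138 176 186 178 179]
```

```bash
cat >> h.py <<'E'
def axis_of(yaw,sl=np.radians(36)):
    h=np.array([np.cos(yaw),np.sin(yaw),0]);z=np.array([0,0,1.])
    return h*np.cos(sl)+z*np.sin(sl), z*np.cos(sl)-h*np.sin(sl), np.cross(z,h)
E
python3 - <<'E'
from h import *
from scipy.optimize import least_squares
c=np.load("pics/w1c.npy",allow_pickle=True).item();t=get_calibration("top");s=get_calibration("side")
im=cv2.imread("pics/w1.png");
print(im[94:112,284].tolist());print(im[162:194,270].tolist())
print(im[217,246:258].tolist());print(im[217,308:320].tolist())
def pts(p):
    P=p[:3];x,n,y=axis_of(p[3]);return P,x,n,y
def circ(cam,C,n,y,r):
    q=np.array([proj(cam,C+r*(np.cos(a)*n+np.sin(a)*y)) for a in np.linspace(0,2*np.pi,73)[:-1]])
    return q.min(0),q.max(0)
def model(p):
    P,x,n,y=pts(p)
    lo,hi=circ(c,P,n,y,.04);ml,mh=circ(c,P-.091*x,n,y,.0275);il,ih=circ(c,P-.016*x,n,y,.04)
    tl,th=circ(t,P,n,y,.04);tl2,th2=circ(t,P-.016*x,n,y,.04)
    sl_,sh=circ(s,P,n,y,.04)
    return np.array([lo[0],hi[0],lo[1],ml[0],mh[0],ml[1],mh[1],*((tl+th)/2),*((sl_+sh)/2)]),max(hi[1],ih[1])
obs=np.array([227,342,102.5,253,315,193.5,236.5,334.7,169.7,243.3,144])
w=np.array([1,1,1,1,1,.7,.5,1,1,1,1])
r=least_squares(lambda p:(model(p)[0]-obs)*w,[.5877,-.0646,.2169,1.353],x_scale=[.01,.01,.01,.1])
print(r.x);print(model(r.x)[0]-obs,model(r.x)[1])
P,x,n,y=pts(r.x);print("grip192.5",P-.0535*x,"mouth",P-.091*x)
E
```

```text
[[104, 153, 184], [106, 160, 189], [108, 157, 187], [104, 158, 187], [110, 162, 191], [113, 162, 195], [112, 165, 198], [102, 157, 186], [67, 108, 138], [23, 63, 102], [44, 76, 119], [46, 79, 121], [47, 81, 121], [49, 84, 127], [51, 81, 126], [33, 76, 116], [48, 80, 123], [46, 81, 119]]
[[48, 84, 130], [52, 91, 134], [42, 83, 128], [48, 84, 129], [49, 81, 123], [48, 81, 123], [46, 77, 123], [44, 79, 121], [50, 86, 131], [55, 92, 135], [49, 92, 135], [55, 94, 143], [61, 101, 154], [67, 108, 161], [72, 114, 163], [70, 113, 164], [72, 116, 166], [72, 117, 169], [71, 117, 172], [75, 126, 182], [80, 126, 181], [74, 121, 177], [69, 116, 171], [69, 120, 173], [71, 122, 179], [69, 120, 179], [69, 116, 168], [57, 92, 119], [53, 67, 49], [43, 63, 43], [50, 63, 54], [45, 59, 43]]
[[94, 116, 68], [95, 121, 66], [98, 122, 69], [91, 117, 64], [94, 118, 67], [94, 115, 67], [88, 115, 60], [96, 120, 71], [130, 134, 142], [123, 125, 129], [116, 122, 124], [120, 127, 130]]
[[106, 111, 111], [128, 127, 133], [122, 125, 130], [124, 129, 131], [125, 131, 132], [129, 132, 138], [115, 125, 110], [92, 115, 59], [96, 121, 67], [92, 117, 67], [93, 121, 72], [95, 120, 64]]
[ 0.5891 -0.0583  0.2192  1.3564]
[-0.3321 -0.0272  0.6313  1.0097 -0.9922 -0.9943  4.0228 -2.439  -0.3444
 -1.5202  0.2697] 195.10014821057968
grip192.5 [ 0.5799 -0.1006  0.1877] mouth [ 0.5735 -0.1303  0.1657]
```

{"api": "jog_arm", "payload": {
  "plan": [
    [[0.3, 0.6, -2.0], 0.01],
    [[0.3, 0.6, -2.0], 0],
    [[0, 0, -2.0], 0],
    [[0, 0, -2.0], 0],
    [[0, 0, -2.0], 0],
    [[0, 0, -1.0], 0],
    [[0, 0, 0], 0],
    [[0, 0, 0], 0]
  ]
}}

```text
clock: 2.7
tcp_pos: [0.5803, -0.1022, 0.2715]
orientation: [2.45, 1.966, 0.0]
contact_force: [-0.1, 0.4, 0.5]
grip_width: 0.0853
```

```bash
python3 - <<'E'
from h import *
o=get_obs();print(o["tcp_pos"],R.from_rotvec(o["orientation"]).as_matrix()[:,0])
c=get_calibration("wrist");w=grab_frame("wrist");np.save("pics/w2c.npy",c);s=get_calibration("side")
im=grab_frame("side")
cs=cv2.resize(im[70:230,180:340],(420,420),interpolation=cv2.INTER_CUBIC)
cv2.imwrite("pics/w2.png",np.hstack([w[:,100:480],cs])[...,::-1])
print([proj(c,p) for p in([.5800,-.100,.188],[.5735,-.1303,.1657])])
E
```

```text
[ 0.5803 -0.1022  0.2715] [ 0.2167  0.9762 -0.0002]
[array([278.8889, 253.0859]), array([279.3244, 285.6265])]
```

View pics/w2.png

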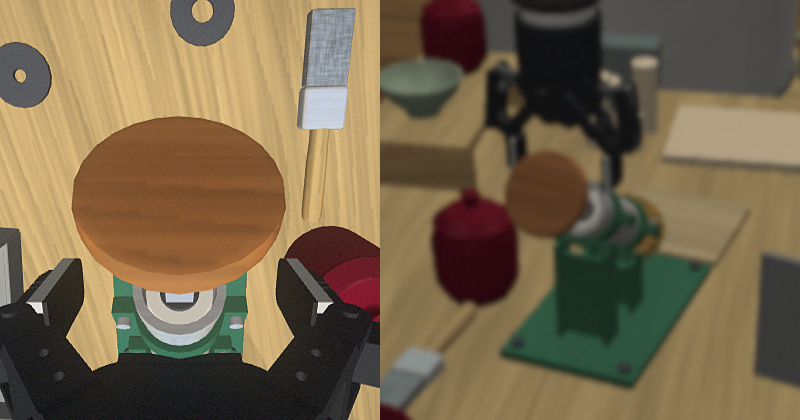

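```bash
python3 - <<'E'
from h import *
from scipy.optimize import least_squares
c=np.load("pics/w2c.npy",allow_pickle=True).item()
im=cv2.imread("pics/w2.png")[:,:380];hsv=cv2.cvtColor(im,cv2.COLOR_BGR2HSV)
g=cv2.GaussianBlur(im,(5,5),0).astype(int);d=(g[...,2]<160)&(g[...,2]-g[...,0]>55)
for y in (150,180,188,196,204,220):
    x=np.where(d[y,60:300])[0]+160;print(y,x.min(),x.max(),end=' | ')
print(im[110:124,180,2], im[255:300,180,2])
x,n,y=axis_of(1.356)
def ext(P):
    q=np.array([proj(c,P+.04*(np.cos(a)*n+np.sin(a)*y)) for a in np.linspace(0,2*np.pi,73)[:-1]]);return np.r_[q.min(0),q.max(0)]
obs=np.array([172,386,117])
r=least_squares(lambda p:ext(p)[[0,2,1]]-obs,[.589,-.058,.219],x_scale=.01)
P=r.x;print(P,ext(P),"grip",P-.0535*x,"mouth",P-.091*x, "padtop",P+.04*n)
E
```

```text
150 192 365 | 180 174 382 | 188 173 384 | 196 173 384 | 204 172 385 | 220 176 382 | [219 216 218 220 216 216 152 117 125 132 132 133 133 131] [141 141 140 141 141 137 133 135 136 141 137 147 147 147 151 154 154 155
 155 156 174 185 183 183 181 189 190 191 190 197 191 197 196 193 195 193
 196 193 195 194 193 185 190 189 189]
[ 0.5895 -0.0575  0.2196] [172.    117.    386.    277.297] grip [ 0.5803 -0.0998  0.1882] mouth [ 0.5738 -0.1294  0.1661] padtop [ 0.5845 -0.0805  0.252 ]
```

{"api": "jog_arm", "payload": {
  "plan": [
    [[0.1, 0.4, -0.4], 0],
    [[0, 0, -0.5], 0],
    [[0, 0, -0.5], 0],
    [[0, 0, -0.3], 0],
    [[0, 0, 0], 0],
    [[0, 0, 0], 0]
  ]
}}

```text
clock: 3.4
tcp_pos: [0.5812, -0.0974, 0.2538]
orientation: [-2.449, -1.968, 0.0]
contact_force: [-0.1, 0.3, 0.1]
grip_width: 0.0853
```

{"api": "jog_arm", "payload": {
  "plan": [
    [[0, 0, 0], 0],
    [[0, 0, 0], 0],
    [[0, 0, 0], 0],
    [[0, 0, 0], 0],
    [[0, 0, 0], 0],
    [[0, 0, 0], 0],
    [[0, 0, 0], 0],
    [[0, 0, 0], 0]
  ],
  "hand": 1.2,
  "grip_force": 80
}}

```text
clock: 4.2
tcp_pos: [0.5807, -0.1018, 0.2564]
orientation: [2.45, 1.959, -0.005]
contact_force: [-8.8, -10.0, 17.1]
grip_width: 0.0141
```

```bash
python3 - <<'E'
from h import *
o=get_obs();print(o)
w=grab_frame("wrist");cv2.imwrite("pics/w3.png",w[...,::-1])
E
```

```text
{'clock': 4.2, 'joints': array([ 0.3571,  0.4135, -0.3753,  1.7933,  0.1864,  0.9686, -0.3173]), 'qvel': array([-0.0004, -0.0012, -0.0006,  0.0008,  0.0047,  0.0031,  0.0031]), 'tau': array([ -6.945 , -41.9633,  -8.7833, -23.0243,  -1.7553,  -2.834 ,
        -0.0274]), 'tcp_pos': array([ 0.5807, -0.1018,  0.2564]), 'orientation': array([ 2.4502,  1.9592, -0.0052]), 'contact_force': array([ -8.8069, -10.0039,  17.1485]), 'moment': array([-1.3528,  1.6878, -0.0122]), 'grip_width': 0.014101679641364924}
```

View pics/w3.png

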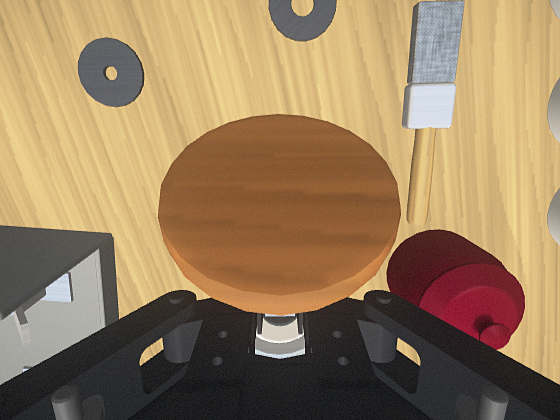

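{"api": "jog_arm", "payload": {
  "plan": [
    [[0, 0, 0], 0],
    [[0, 0, 0], 0],
    [[-0.15, -0.7, 0], 0],
    [[0, 0, 0], 0],
    [[0, 0, 0], 0]
  ],
  "hand": 3
}}

```text
clock: 4.75
tcp_pos: [0.5795, -0.1047, 0.2538]
orientation: [2.449, 1.967, -0.001]
contact_force: [-0.2, -3.1, 1.4]
grip_width: 0.0302
```

{"api": "jog_arm", "payload": {
  "plan": [
    [[0, 0, 0], 0],
    [[0, 0, 0], 0],
    [[0, 0, 0], 0],
    [[0, 0, 0], 0],
    [[0, 0, 0], 0]
  ],
  "hand": 1.2
}}

```text
clock: 5.25
tcp_pos: [0.5797, -0.1048, 0.2542]
orientation: [2.449, 1.967, -0.001]
contact_force: [-2.4, -4.3, 5.8]
grip_width: 0.0139
```

{"api": "jog_arm", "payload": {
  "plan": [
    [[0, 0, 0], 0],
    [[0.04, 0.16, 0.12], 0],
    [[0.04, 0.16, 0.12], 0],
    [[0.05, 0.24, 0.18], 0],
    [[0.05, 0.24, 0.18], 0],
    [[0, 0, 0], 0],
    [[0, 0, 0], 0]
  ],
  "grip_force": 100
}}

```text
clock: 5.95
tcp_pos: [0.5809, -0.0984, 0.259]
orientation: [2.45, 1.966, -0.004]
contact_force: [-1.1, -7.5, -1.7]
grip_width: 0.0136
```

```bash
cat > st.py <<'E'
from h import *
o=get_obs();x,n,y=axis_of(1.356);F=o["contact_force"]
print("F axis,n,lat",F@x,F@n,F@y,"M",o["moment"],"tcp",o["tcp_pos"],"q7",o["joints"][6],"yaw",np.arctan2(*R.from_rotvec(o["orientation"]).as_matrix()[[1,0],0]))
E
python3 - <<'E'
import st
from h import *
w=grab_frame("wrist");c=get_calibration("wrist");np.save("pics/w4c.npy",c);cv2.imwrite("pics/w4.png",w[...,::-1])
g=cv2.GaussianBlur(w,(5,5),0).astype(int);d=(g[...,0]<160)&(g[...,0]-g[...,2]>55)
d[:, :120]=0;d[:,440:]=0
for yy in (190,200,210,220):
    x=np.where(d[yy])[0];print(yy,x.min(),x.max())
y=np.where(d[:260,280])[0];print(y.min())
E
```

```text
F axis,n,lat -7.109876834746154 3.0544900174617116 -0.5034304080385389 M [-1.2308 -0.0357  0.1486] tcp [ 0.5809 -0.0984  0.259 ] q7 -0.31602489031227454 yaw 1.3524486825859623
190 157 410
200 156 409
210 155 408
220 159 400
108
```

```bash
cat >> h.py <<'E'
def padfit(cname,obs,yaw=1.356,sl=np.radians(36)):
    from scipy.optimize import least_squares
    c=np.load(cname,allow_pickle=True).item();x,n,y=axis_of(yaw,sl)
    def ext(P):
        q=np.array([proj(c,P+.04*(np.cos(a)*n+np.sin(a)*y)) for a in np.linspace(0,2*np.pi,73)[:-1]]);return np.r_[q.min(0),q.max(0)]
    P=least_squares(lambda p:ext(p)[[0,2,1]]-np.array(obs),[.589,-.058,.219],x_scale=.01).x
    return P,P-.0535*x
E
python3 -c "
from h import *
print(padfit('pics/w4c.npy',[155.5,410,107.5]))"
```

```text
(array([ 0.592 , -0.0505,  0.2255]), array([ 0.5827, -0.0928,  0.194 ]))
```

{"api": "jog_arm", "payload": {
  "plan": [
    [[0.1, 0.4, 0.3], 0],
    [[0.14, 0.63, 0.47], 0],
    [[0.14, 0.63, 0.47], 0],
    [[0.14, 0.63, 0.47], 0],
    [[0.14, 0.63, 0.47], 0],
    [[0.1, 0.4, 0.3], 0],
    [[0, 0, 0], 0]
  ]
}}

```text
clock: 6.7
tcp_pos: [0.5891, -0.0622, 0.2848]
orientation: [-2.447, -1.969, -0.0]
contact_force: [-0.7, -1.7, 1.4]
grip_width: 0.0141
```

```bash
python3 st.py; python3 -c "
from h import *
s=grab_frame('side');cv2.imwrite('pics/s5.png',s[...,::-1])"
```

```text
F axis,n,lat -0.6427900119752044 2.1785940747726307 0.3081412796011185 M [-0.4108  0.2687 -0.057 ] tcp [ 0.5891 -0.0622  0.2848] q7 -0.36603868588784394 yaw 1.3548580175144083
```

```bash
cat > pad.py <<'E'
from h import *
import sys
n=sys.argv[1];c=get_calibration("wrist");w=grab_frame("wrist");np.save(f"pics/{n}c.npy",c);cv2.imwrite(f"pics/{n}.png",w[...,::-1])
g=cv2.GaussianBlur(w,(5,5),0).astype(int);d=(g[...,0]<160)&(g[...,0]-g[...,2]>55);d[:,:110]=0;d[:,450:]=0
m=np.uint8(d);k,l,st,ce=cv2.connectedComponentsWithStats(m);i=1+np.argmax(st[1:,4]);x,y,ww,hh,_=st[i]
print("bbox",st[i]);P,G=padfit(f"pics/{n}c.npy",[x,x+ww,y]);ax,nn,yy=axis_of(1.356)
d=P-np.array([.5895,-.0575,.2196]);print("P",P,"travel,n,lat",d@ax,d@nn,d@yy, "P-tcp",P-get_obs()["tcp_pos"])
E
python3 pad.py w5
```

```text
bbox [  156   107   249   172 31677]
P [ 0.5995 -0.0137  0.2491] travel,n,lat 0.053630881592994305 -0.002532751077198792 -0.00043279982902845893 P-tcp [ 0.0104  0.0486 -0.0358]
```

View pics/w5.png

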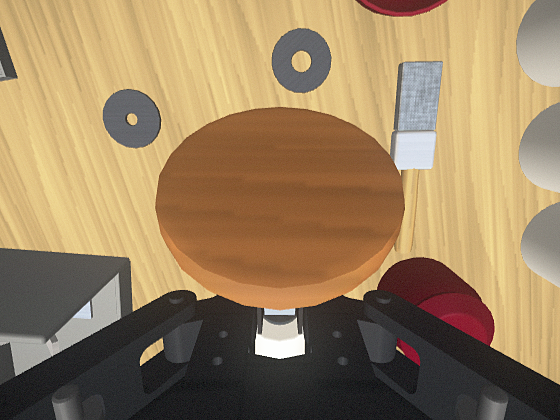

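{"api": "jog_arm", "payload": {
  "plan": [
    [[0.1, 0.4, 0.3], 0],
    [[0.14, 0.63, 0.47], 0],
    [[0.14, 0.63, 0.47], 0],
    [[0.14, 0.63, 0.47], 0],
    [[0.14, 0.63, 0.47], 0],
    [[0.14, 0.63, 0.47], 0],
    [[0.1, 0.4, 0.3], 0],
    [[0, 0, 0], 0]
  ]
}}

```text
clock: 7.6
tcp_pos: [0.5984, -0.0223, 0.3148]
orientation: [-2.447, -1.97, -0.002]
contact_force: [0.3, 0.1, -4.3]
grip_width: 0.0137
```

```bash
python3 st.py; python3 pad.py w6
```

```text
F axis,n,lat -2.3567888351860304 -3.5802438301433632 -0.2566063380052056 M [ 0.2947 -0.122   0.0745] tcp [ 0.5984 -0.0223  0.3148] q7 -0.42571632887277516 yaw 1.3552105174888631
bbox [  156   107   249   176 33683]
P [0.6088 0.0262 0.2791] travel,n,lat 0.10445430086613265 -0.002367999288486095 -0.0010198888304004373 P-tcp [ 0.0106  0.0493 -0.0353]
```

{"api": "jog_arm", "payload": {
  "plan": [
    [[0.1, 0.4, 0.3], 0],
    [[0.14, 0.63, 0.47], 0],
    [[0.14, 0.63, 0.47], 0],
    [[0.14, 0.63, 0.47], 0],
    [[0.14, 0.63, 0.47], 0],
    [[0.1, 0.4, 0.3], 0],
    [[0.1, 0.4, 0.3], 0],
    [[0.14, 0.63, 0.47], 0],
    [[0.14, 0.63, 0.47], 0],
    [[0.14, 0.63, 0.47], 0],
    [[0, 0, 0], 0],
    [[0, 0, 0], 0]
  ]
}}

```text
clock: 8.85
tcp_pos: [0.6109, 0.0326, 0.3562]
orientation: [2.448, 1.968, -0.0]
contact_force: [0.3, 0.6, -4.9]
grip_width: 0.0141
```

```bash
python3 st.py; python3 pad.py w7; python3 - <<'E'
from h import *
s=grab_frame("side");t=grab_frame("top")
a=cv2.resize(s[60:240,180:345],(385,420),interpolation=cv2.INTER_CUBIC);b=cv2.resize(t[120:300,260:438],(415,420),interpolation=cv2.INTER_CUBIC)
cv2.imwrite("pics/st7.png",np.hstack([a,b])[...,::-1])
E
```

```text
F axis,n,lat -2.3523940034143673 -4.385568149509613 -0.1337753321139785 M [ 0.2761 -0.0693  0.0086] tcp [0.6109 0.0326 0.3562] q7 -0.5101355470373689 yaw 1.3541716454898476
bbox [  156    15   273   268 41974]
P [0.6318 0.1129 0.3203] travel,n,lat 0.20114336702194274 -0.02172456312750076 -0.004960665155324543 P-tcp [ 0.021   0.0807 -0.0357]
```

View pics/st7.png

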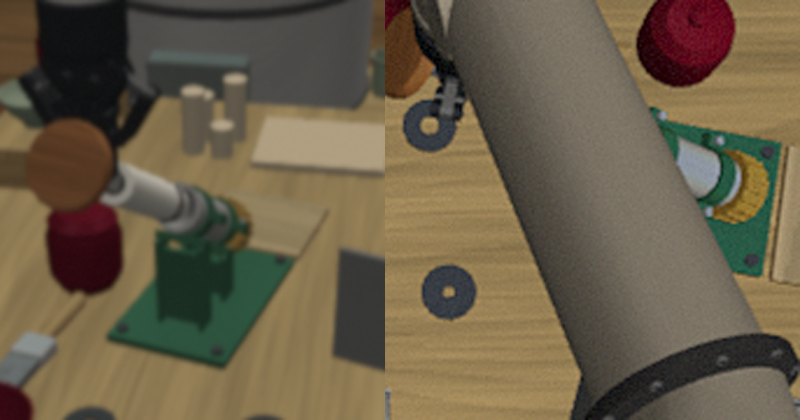

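{"api": "jog_arm", "payload": {
  "plan": [
    [[0.17, 0.79, 0.59], 0],
    [[0.17, 0.79, 0.59], 0],
    [[0.17, 0.79, 0.59], 0],
    [[0, 0.8, 1.5], 0],
    [[0, 0, 2.0], 0],
    [[0, 0, 2.0], 0],
    [[0, 0, 2.0], 0],
    [[0, 0, 0], 0]
  ]
}}

```text
clock: 9.8
tcp_pos: [0.6169, 0.0655, 0.4532]
orientation: [2.446, 1.967, 0.01]
contact_force: [0.0, 0.5, -3.9]
grip_width: 0.014
```

```bash
python3 st.py; python3 - <<'E'
from h import *
s=grab_frame("side");t=grab_frame("top");w=grab_frame("wrist")
cv2.imwrite("pics/s8.png",s[...,::-1]);cv2.imwrite("pics/t8.png",t[...,::-1])
a=cv2.resize(s[0:270],(560,270));b=cv2.resize(w,(400,300))
cv2.imwrite("pics/st8.png",np.hstack([s[0:270,100:420],b[:270]])[...,::-1])
E
```

```text
F axis,n,lat -1.8747728835200281 -3.4204073329722635 0.07522510242547219 M [ 0.3828 -0.1045  0.0021] tcp [0.6169 0.0655 0.4532] q7 -0.5396699213200106 yaw 1.3545146425202246
```

View pics/st8.png

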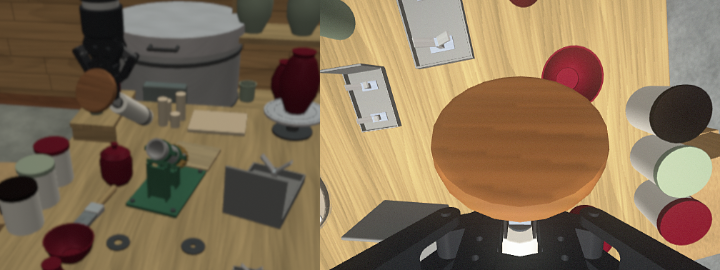

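{"api": "jog_arm", "payload": {
  "plan": [
    [[0, 0, 0], 0.05],
    [[-0.5, 0.4, 0], 0.1],
    [[-0.6, 0.6, 0], 0.14],
    [[-0.6, 0.6, 0], 0.14],
    [[-0.6, 0.6, 0], 0.14],
    [[-0.6, 0.6, 0], 0.14],
    [[-0.6, 0.6, 0], 0.14],
    [[-0.6, 0.6, 0], 0.14],
    [[-0.6, 0.6, 0], 0.14],
    [[-0.6, 0.6, 0], 0.14],
    [[-0.6, 0.6, 0], 0.14],
    [[-0.6, 0.6, 0], 0.14]
  ]
}}

```text
clock: 11.15
tcp_pos: [0.55, 0.128, 0.4472]
orientation: [-0.363, -3.117, 0.002]
contact_force: [0.6, 0.2, -4.9]
grip_width: 0.0139
```

```bash
python3 st.py; python3 -c "
from h import *
print(get_obs()['joints'])"
```

```text
F axis,n,lat -2.595293157185529 -4.16206677905394 -0.5175445404986972 M [ 0.0948  0.2419 -0.0336] tcp [0.55   0.128  0.4472] q7 0.835667339884871 yaw 2.9095462913398906
[ 0.2565  0.2712 -0.7378  1.5886  0.185   1.357   0.8357]
```

{"api": "jog_arm", "payload": {
  "plan": [
    [[-0.5, 0.6, 0], 0.148],
    [[-0.5, 0.6, 0], 0.148],
    [[-0.5, 0.6, 0], 0.148],
    [[-0.6, 0.7, 0], 0.148],
    [[-0.6, 0.7, 0], 0.148],
    [[-0.6, 0.7, -1.0], 0.148],
    [[-0.6, 0.7, -1.5], 0.148],
    [[-0.6, 0.7, -1.5], 0.148],
    [[-0.6, 0.7, -1.5], 0.148],
    [[-0.6, 0.7, -1.5], 0.148],
    [[-0.6, 0.7, -1.5], 0.148],
    [[0, 0.1, -1.0], 0.14]
  ]
}}

```text
clock: 12.35
tcp_pos: [0.486, 0.2033, 0.3517]
orientation: [2.183, -2.254, -0.001]
contact_force: [-0.7, -0.0, -6.0]
grip_width: 0.0135
```

{"api": "jog_arm", "payload": {
  "plan": [
    [[0, 0, 0], 0],
    [[0, 0, 0], 0]
  ]
}}

```text
clock: 12.55
tcp_pos: [0.4879, 0.2025, 0.3533]
orientation: [2.17, -2.269, -0.0]
contact_force: [0.8, 0.7, -3.9]
grip_width: 0.0137
```

```bash
python3 st.py; python3 - <<'E'
from h import *
s=grab_frame("side");t=grab_frame("top");w=grab_frame("wrist")
np.save("pics/w9c.npy",get_calibration("wrist"))
for n,i in zip("stw",(s,t,w)):cv2.imwrite(f"pics/{n}9.png",i[...,::-1])
a=cv2.resize(s[100:400,150:350],(280,420),interpolation=cv2.INTER_CUBIC)
b=cv2.resize(t[150:310,100:298],(520,420),interpolation=cv2.INTER_CUBIC)
cv2.imwrite("pics/st9.png",np.hstack([a,b])[...,::-1])
E
```

```text
F axis,n,lat -1.633153539550323 -3.6413147794001275 -0.6715129240855717 M [-0.3254 -0.0374  0.0499] tcp [0.4879 0.2025 0.3533] q7 2.2721362238327085 yaw -1.6153607370189407
```

View pics/st9.png

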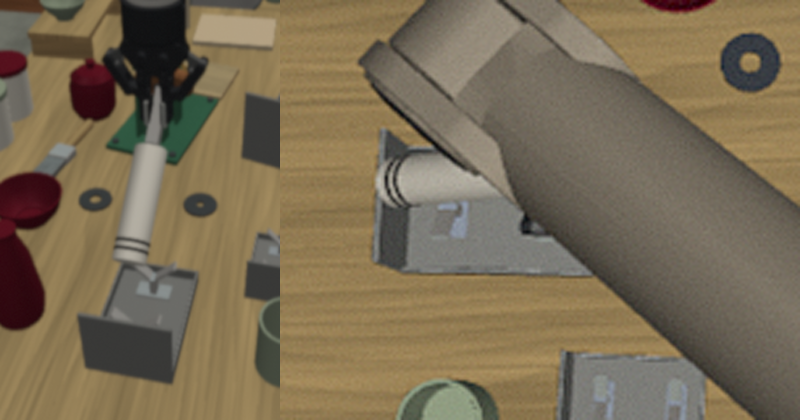

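```bash
python3 - <<'E'
from h import *
t=get_calibration("top");s=get_calibration("side")
print("face",*tri(t,(141,218.3),s,(242.5,278.5)))
# along-board foot / board top edge in top image
im=cv2.imread("pics/top0.png")
# cradle walls: board top inner edge at z .110
def C(x,y):return (125+(x-390)/3,185+y/3)
for q in[(438,43),(428,193)]:print("board top",plane(t,C(*q),.110))
for q in[(464,66),(462,203)]:print("board foot inner",plane(t,C(*q),.022),plane(t,C(*q),.004))
c=np.load("pics/w9c.npy",allow_pickle=True).item()
w=cv2.imread("pics/w9.png")[...,::-1]
g=cv2.GaussianBlur(w,(5,5),0).astype(int);d=(g[...,0]<160)&(g[...,0]-g[...,2]>55);d[:,:110]=0;d[:,450:]=0
k,l,stt,ce=cv2.connectedComponentsWithStats(np.uint8(d));i=1+np.argmax(stt[1:,4]);print(stt[i])
x,y,ww,hh,_=stt[i];P,G=padfit("pics/w9c.npy",[x,x+ww,y],yaw=-1.612);print(P,P-np.array([.4879,.2025,.3533]))
a,n,yy=axis_of(-1.612);print("face by 36deg",P-.246*a)
E
```

```text
face [0.492  0.3525 0.2008] 0.0034595567529384593
board top [0.5537 0.3766 0.11  ]
board top [0.4368 0.3815 0.11  ]
board foot inner [0.5517 0.3767 0.022 ] [0.5551 0.3809 0.004 ]
board foot inner [0.4374 0.3759 0.022 ] [0.4392 0.3801 0.004 ]
[ 110  204  270  107 4852]
[0.4974 0.1913 0.3366] [ 0.0095 -0.0112 -0.0167]
face by 36deg [0.5056 0.3902 0.192 ]
```

{"api": "jog_arm", "payload": {
  "plan": [
    [[0, 0, -1.5], 0],
    [[0, 0, -1.5], 0],
    [[0, 0, -1.5], 0],
    [[0, 0, -1.5], 0],
    [[0, 0, -1.5], 0],
    [[0, 0, -1.0], 0],
    [[0, 0, -0.5], 0],
    [[0, 0, 0], 0]
  ]
}}

```text
clock: 13.5
tcp_pos: [0.4878, 0.2031, 0.2631]
orientation: [2.175, -2.265, -0.001]
contact_force: [-0.1, 0.8, -4.9]
grip_width: 0.0136
```

```bash
python3 st.py; python3 - <<'E'
from h import *
s=grab_frame("side");t=grab_frame("top")
for n,i in zip("st",(s,t)):cv2.imwrite(f"pics/{n}10.png",i[...,::-1])
a=cv2.resize(s[150:400,180:340],(400,600),interpolation=cv2.INTER_CUBIC)
b=cv2.resize(t[180:300,120:198],(390,600),interpolation=cv2.INTER_CUBIC)
cv2.imwrite("pics/st10.png",np.hstack([a,b])[...,::-1])
E
```

```text
F axis,n,lat -2.28094127052915 -4.41078893674381 0.30964439483689593 M [-0.347   0.0883 -0.021 ] tcp [0.4878 0.2031 0.2631] q7 2.1788012296678754 yaw -1.6112214588559122
```

View pics/st10.png

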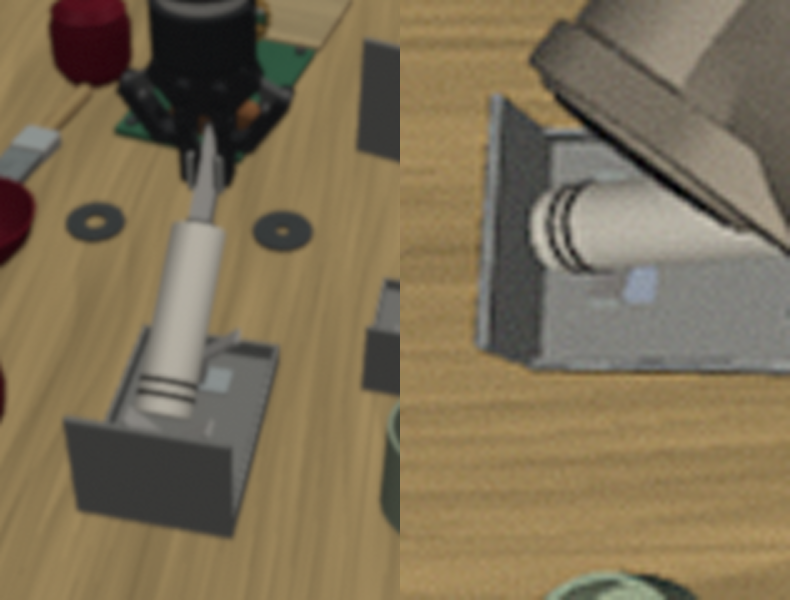

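```bash
python3 - <<'E'
from h import *
t=get_calibration("top");s=get_calibration("side")
# centre line of piston in top image at two columns -> assume z
for z in(.09,.11,.13):print(z,plane(t,(160,224.5),z),plane(t,(146.4,224),z))
print("face upper rim", *tri(t,(146.8,224.2),s,(180+168*.4,150+400/2.4)))
print("face tip by side at x=.490")
o,d=ray(s,(180+166*.4,150+412/2.4));k=(.49-o[0])/d[0]
print(proj(t,[.490,.34,.11]),proj(s,[.490,.286,.065]))
for yy in(.335,.345,.355,.365):
  for z in(.06,.08,.1,.12): print(yy,z,proj(t,[.49,yy,z]),proj(s,[.49,yy,z]))
E
```

```text
0.09 [0.4965 0.3355 0.09  ] [0.4983 0.3675 0.09  ]
0.11 [0.4935 0.3312 0.11  ] [0.4952 0.3627 0.11  ]
0.13 [0.4904 0.3269 0.13  ] [0.4921 0.3579 0.13  ]
face upper rim [0.4892 0.3598 0.1161] 0.009188120673914774
face tip by side at x=.490
[156.1744 226.0494] [254.1594 304.0253]
0.335 0.06 [162.8004 229.0195] [248.6681 325.7991]
0.335 0.08 [161.0574 227.8435] [248.2004 318.6797]
0.335 0.1 [159.2584 226.6297] [247.7192 311.3565]
0.335 0.12 [157.4005 225.3762] [247.2242 303.8206]
0.345 0.06 [158.6438 229.0991] [247.4653 330.1126]
0.345 0.08 [156.835  227.9243] [246.9759 322.9866]
0.345 0.1 [154.968  226.7118] [246.4725 315.6547]
0.345 0.12 [153.0399 225.4596] [245.9542 308.1077]
0.355 0.06 [154.4871 229.1787] [246.2396 334.5082]
0.355 0.08 [152.6125 228.0051] [245.7279 327.3767]
0.355 0.1 [150.6775 226.7939] [245.2013 320.037 ]
0.355 0.12 [148.6793 225.543 ] [244.6591 312.4799]
0.365 0.06 [150.3303 229.2582] [244.9903 338.9882]
0.365 0.08 [148.3898 228.0859] [244.4555 331.8523]
0.365 0.1 [146.3869 226.876 ] [243.905 324.506]
0.365 0.12 [144.3185 225.6264] [243.3379 316.9399]
```

{"api": "jog_arm", "payload": {
  "plan": [
    [[-0.1, 0.4, -0.6], 0],
    [[0, 0, -0.6], 0],
    [[0, 0, -0.4], 0],
    [[0, 0, -0.2], 0],
    [[0, 0, 0], 0]
  ]
}}

```text
clock: 14.1
tcp_pos: [0.4868, 0.207, 0.2454]
orientation: [2.175, -2.266, -0.0]
contact_force: [-0.1, -0.4, -5.5]
grip_width: 0.0137
```

{"api": "jog_arm", "payload": {
  "plan": [
    [[0, 0, -0.2], 0],
    [[0, 0, -0.2], 0],
    [[0, 0, 0], 0]
  ]
}}

```text
clock: 14.4
tcp_pos: [0.4869, 0.207, 0.2416]
orientation: [2.176, -2.266, -0.0]
contact_force: [-0.4, 0.4, -4.5]
grip_width: 0.0142
```

{"api": "jog_arm", "payload": {
  "plan": [
    [[0, 0, -0.2], 0],
    [[0, 0, -0.2], 0],
    [[0, 0, 0], 0]
  ]
}}

```text
clock: 14.7
tcp_pos: [0.4868, 0.207, 0.2375]
orientation: [2.175, -2.266, -0.0]
contact_force: [-0.3, -0.1, -4.7]
grip_width: 0.0139
```

{"api": "jog_arm", "payload": {
  "plan": [
    [[0, 0, -0.2], 0],
    [[0, 0, -0.2], 0],
    [[0, 0, 0], 0]
  ]
}}

```text
clock: 15.0
tcp_pos: [0.4874, 0.2076, 0.2339]
orientation: [-2.175, 2.265, 0.0]
contact_force: [0.5, 1.4, -4.3]
grip_width: 0.0137
```

{"api": "jog_arm", "payload": {
  "plan": [
    [[0, 0, -0.2], 0],
    [[0, 0, -0.2], 0],
    [[0, 0, 0], 0]
  ]
}}

```text
clock: 15.3
tcp_pos: [0.4876, 0.2078, 0.2302]
orientation: [-2.174, 2.265, 0.001]
contact_force: [2.4, 2.2, -2.9]
grip_width: 0.0134
```

{"api": "jog_arm", "payload": {
  "plan": [
    [[0, 0, -0.2], 0],
    [[0, 0, -0.2], 0],
    [[0, 0, 0], 0]
  ]
}}

```text
clock: 15.6
tcp_pos: [0.4871, 0.208, 0.2259]
orientation: [-2.175, 2.265, 0.002]
contact_force: [2.1, 3.3, -0.6]
grip_width: 0.0139
```

{"api": "jog_arm", "payload": {
  "plan": [
    [[0, 0, 0], 0],
    [[0, -0.3, -0.2], 0],
    [[0, -0.3, -0.2], 0],
    [[0, -0.3, -0.3], 0],
    [[0, -0.2, -0.4], 0],
    [[0, -0.2, -0.4], 0],
    [[0, -0.2, -0.5], 0],
    [[0, 0, 0], 0]
  ],
  "grip_force": 40
}}

```text
clock: 16.4
tcp_pos: [0.4864, 0.1917, 0.2049]
orientation: [2.175, -2.265, -0.001]
contact_force: [0.7, 2.9, -1.0]
grip_width: 0.0137
```

{"api": "jog_arm", "payload": {
  "plan": [
    [[0, -0.2, -0.5], 0],
    [[0, -0.2, -0.5], 0],
    [[0, -0.2, -0.5], 0],
    [[0, -0.1, -0.5], 0],
    [[0, -0.1, -0.5], 0],
    [[0, 0, 0], 0]
  ]
}}

```text
clock: 17.0
tcp_pos: [0.4867, 0.1837, 0.18]
orientation: [2.175, -2.266, -0.001]
contact_force: [1.1, 1.3, 0.1]
grip_width: 0.0139
```

```bash
python3 st.py; python3 - <<'E'
from h import *
s=grab_frame("side");t=grab_frame("top");cv2.imwrite("pics/s11.png",s[...,::-1]);cv2.imwrite("pics/t11.png",t[...,::-1])
# numeric: light piston mask extents in side & top
cs,ct=get_calibration("side"),get_calibration("top")
def mask(i,lo=150):
    h=cv2.cvtColor(i,cv2.COLOR_RGB2HSV);return (h[...,2]>lo)&(h[...,1]<70)
ms=mask(s,140);mt=mask(t,140)
for y in range(215,345,8):
    x=np.where(ms[y,215:290])[0]+215
    if len(x):print("s",y,x.min(),x.max(),len(x))
for x in range(134,200,6):
    y=np.where(mt[200:260,x])[0]+200
    if len(y):print("t",x,y.min(),y.max(),len(y))
E
```

```text
F axis,n,lat 1.3059550007286584 -0.7814112875412068 -0.7651433679937162 M [ 0.6505 -0.3174 -0.1937] tcp [0.4867 0.1837 0.18  ] q7 2.1072425187575528 yaw -1.6117261505335068
s 263 258 260 3
s 271 252 270 19
s 279 249 268 20
s 287 247 275 21
s 295 245 264 20
s 303 243 262 20
s 311 240 269 24
s 319 238 257 20
s 327 245 252 8
t 146 223 231 9
t 152 209 231 11
t 158 220 241 17
t 164 215 234 18
t 170 219 240 21
t 176 219 250 17
t 182 219 234 16
t 188 223 234 12
t 194 200 234 15
```

{"api": "jog_arm", "payload": {
  "plan": [
    [[0, -0.2, -0.5], 0],
    [[0, -0.2, -0.5], 0],
    [[0, -0.2, -0.5], 0],
    [[0, -0.2, -0.5], 0],
    [[0, -0.2, -0.5], 0],
    [[0, -0.2, -0.4], 0],
    [[0, -0.1, -0.4], 0],
    [[0, 0, 0], 0]
  ]
}}

```text
clock: 17.9
tcp_pos: [0.4871, 0.1708, 0.1474]
orientation: [2.175, -2.267, -0.0]
contact_force: [2.7, 2.4, 0.6]
grip_width: 0.0141
```

{"api": "jog_arm", "payload": {
  "plan": [
    [[0, 0, -0.2], 0],
    [[0, 0, -0.2], 0],
    [[0, 0, 0], 0]
  ]
}}

```text
clock: 18.2
tcp_pos: [0.4871, 0.1705, 0.1436]
orientation: [2.174, -2.266, 0.001]
contact_force: [2.3, -0.0, 1.6]
grip_width: 0.0138
```

{"api": "jog_arm", "payload": {
  "plan": [
    [[0, 0, -0.2], 0],
    [[0, 0, -0.1], 0],
    [[0, 0, 0], 0]
  ]
}}

```text
clock: 18.5
tcp_pos: [0.487, 0.1703, 0.1405]
orientation: [2.174, -2.266, 0.001]
contact_force: [2.2, -3.6, 2.6]
grip_width: 0.014
```

{"api": "jog_arm", "payload": {
  "plan": [
    [[0, 0, -0.1], 0],
    [[0, 0, -0.1], 0],
    [[0, 0, 0], 0]
  ]
}}

```text
clock: 18.8
tcp_pos: [0.4867, 0.1706, 0.1385]
orientation: [2.175, -2.265, 0.0]
contact_force: [-0.1, -5.3, 3.2]
grip_width: 0.0136
```

```bash
python3 st.py; python3 - <<'E'
from h import *
s=grab_frame("side");t=grab_frame("top");cv2.imwrite("pics/s12.png",s[...,::-1]);cv2.imwrite("pics/t12.png",t[...,::-1])
cs,ct=get_calibration("side"),get_calibration("top")
h=cv2.cvtColor(t,cv2.COLOR_RGB2HSV);m=(h[...,2]>135)&(h[...,1]<60)
for y in range(222,234,2):print("t",y,np.where(m[y,130:175])[0][:30]+130, t[y,138:156,0])
for yy in(.35,.355,.36,.365,.37):print(yy,proj(ct,[.49,yy,.078]),"junction s",proj(cs,[.49,yy-.145,.07]),"face top s",proj(cs,[.49,yy,.086]))
hs=cv2.cvtColor(s,cv2.COLOR_RGB2HSV);ms=(hs[...,2]>125)&(hs[...,1]<60)
for y in range(262,345,6):
    x=np.where(ms[y,220:290])[0]+220;print("s",y,(x.min(),x.max(),len(x)) if len(x) else None)
E
```

```text
F axis,n,lat -2.3135289775032497 5.630871236532246 -1.0167216909615007 M [-0.4073 -0.1377 -0.1046] tcp [0.4867 0.1706 0.1385] q7 2.070669084943333 yaw -1.611450532277545
t 222 [147 148 149 150 151 152 154 155 156 158 159 160 161 162 163 164 165 166
 167 168 169 170 171 172 173 174] [122  75  76  70  77  75  77  71  62 136 212 230 225 227 162  14 166 244]
t 224 [147 148 149 150 151 154 155 156 158 159 160 161 162 163 164 165 166 167
 168 169 170 171 172 173 174] [116  66  75  78  71  72  78  68  61 173 228 223 226 214 125  79 194 237]
t 226 [147 148 149 150 151 154 155 158 159 160 161 162 163 164 165 166 167 168
 169 170 171 172 173 174] [116  64  75  71  74  75  66  65  77 180 231 224 230 192  71 107 211 218]
t 228 [137 147 148 149 150 151 154 155 158 159 160 161 162 163 164 165 166 167
 168 169 170 171 172 173 174] [110  59  73  74  72  77  73  64  79 177 231 226 231 196  73 112 213 223]
t 230 [137 147 148 149 150 151 154 155 158 159 160 161 162 163 164 165 166 167
 168 169 170 171 172 173 174] [105  71  67  74  78  74  71  68  57 164 231 217 227 193  93  61 189 216]
t 232 [137 148 
[... 420 characters left out ...]
349 327.4231]
0.365 [148.5866 228.2048] junction s [260.9114 277.9506] face top s [244.2921 329.6709]
0.37 [146.4786 228.2452] junction s [260.4198 279.6967] face top s [243.6429 331.9408]
s 262 (np.int64(263), np.int64(269), 7)
s 268 (np.int64(260), np.int64(267), 8)
s 274 (np.int64(253), np.int64(268), 16)
s 280 (np.int64(251), np.int64(271), 21)
s 286 (np.int64(244), np.int64(270), 27)
s 292 (np.int64(247), np.int64(267), 21)
s 298 (np.int64(245), np.int64(266), 22)
s 304 (np.int64(243), np.int64(271), 29)
s 310 (np.int64(240), np.int64(270), 31)
s 316 (np.int64(238), np.int64(260), 23)
s 322 (np.int64(231), np.int64(258), 22)
s 328 (np.int64(236), np.int64(263), 16)
s 334 None
s 340 None
```

{"api": "jog_arm", "payload": {
  "plan": [
    [[0, -0.2, 0], 0],
    [[0, -0.2, 0], 0],
    [[0, -0.2, 0], 0],
    [[0, -0.2, 0], 0],
    [[0, 0, 0], 0],
    [[0, 0, 0], 0]
  ]
}}

```text
clock: 19.5
tcp_pos: [0.4869, 0.1636, 0.1389]
orientation: [-2.176, 2.265, 0.001]
contact_force: [0.5, 4.1, 0.6]
grip_width: 0.0138
```

```bash
python3 st.py; python3 - <<'E'
from h import *
t=grab_frame("top");s=grab_frame("side");w=grab_frame("wrist")
for y in (224,226,228,230):print("t",y, t[y,138:170,0])
a=cv2.resize(s[180:360,190:310],(400,600),interpolation=cv2.INTER_CUBIC)
b=cv2.resize(w,(400,300))
c=cv2.resize(t[190:280,125:245],(400,300),interpolation=cv2.INTER_CUBIC)
cv2.imwrite("pics/f13.png",np.hstack([a,np.vstack([b,c])])[...,::-1])
E
```

```text
F axis,n,lat 3.7084021474029876 -1.9080642108244532 0.4183082120189275 M [ 1.3852 -0.0473  0.0278] tcp [0.4869 0.1636 0.1389] q7 2.0842803418104694 yaw -1.6109475247327134
t 224 [110  68  72  74  81  76  72  70  75  73  65 105 192 232 223 225 203 108
 108 213 215 125  77 194 233 222 220 219 219 221 221 221]
t 226 [118  64  74  72  74  68  74  72  74  76  65 103 189 228 224 227 195  68
 107 211 201  75 106 209 229 222 223 219 219 221 219 222]
t 228 [116  62  75  72  73  75  76  72  73  72  62 111 194 230 224 230 199  69
 130 228 201  70 106 210 228 221 221 217 218 222 219 222]
t 230 [112  67  72  74  76  73  75  69  67  69  66 111 188 224 222 226 189  71
  92 206 205  94  57 179 229 220 219 219 222 222 218 224]
```

{"api": "jog_arm", "payload": {
  "plan": [
    [[0, -0.1, -0.2], 0],
    [[0, 0, 0], 0],
    [[0, 0, 0], 0]
  ]
}}

```text
clock: 19.95
tcp_pos: [0.4874, 0.1621, 0.1369]
orientation: [-2.174, 2.267, -0.0]
contact_force: [2.0, 4.1, -0.2]
grip_width: 0.0136
```

{"api": "jog_arm", "payload": {
  "plan": [
    [[0, 0, -0.2], 0],
    [[0, 0, 0], 0],
    [[0, 0, 0], 0]
  ]
}}

```text
clock: 20.25
tcp_pos: [0.4867, 0.1618, 0.1346]
orientation: [2.175, -2.265, 0.0]
contact_force: [-1.0, 2.4, 1.7]
grip_width: 0.0139
```

{"api": "jog_arm", "payload": {
  "plan": [
    [[0, 0, -0.2], 0],
    [[0, 0, 0], 0],
    [[0, 0, 0], 0]
  ]
}}

```text
clock: 20.55
tcp_pos: [0.4867, 0.1615, 0.1325]
orientation: [2.175, -2.265, 0.001]
contact_force: [0.4, -0.1, 0.4]
grip_width: 0.0138
```

{"api": "jog_arm", "payload": {
  "plan": [
    [[0, 0, -0.2], 0],
    [[0, 0, 0], 0],
    [[0, 0, 0], 0]
  ]
}}

```text
clock: 20.85
tcp_pos: [0.4872, 0.1613, 0.1306]
orientation: [2.174, -2.267, 0.001]
contact_force: [1.5, -1.8, 0.4]
grip_width: 0.0136
```

{"api": "jog_arm", "payload": {
  "plan": [
    [[0, 0, -0.2], 0],
    [[0, 0, 0], 0],
    [[0, 0, 0], 0]
  ]
}}

```text
clock: 21.15
tcp_pos: [0.4878, 0.1614, 0.129]
orientation: [-2.175, 2.267, -0.003]
contact_force: [3.0, -3.4, 4.0]
grip_width: 0.0138
```

```bash
python3 st.py; python3 - <<'E'
from h import *
t=grab_frame("top");s=grab_frame("side");w=grab_frame("wrist")
for y in (226,228):print("t",y, t[y,144:156,0])
a=cv2.resize(s[200:350,200:300],(400,600),interpolation=cv2.INTER_CUBIC)
b=cv2.resize(w,(400,300))
c=cv2.resize(t[190:280,125:245],(400,300),interpolation=cv2.INTER_CUBIC)
cv2.imwrite("pics/f13.png",np.hstack([a,np.vstack([b,c])])[...,::-1])
E
```

```text
F axis,n,lat 0.16818282449932 4.765468558351179 -3.6052417732587383 M [-0.2526 -0.5704 -0.1191] tcp [0.4878 0.1614 0.129 ] q7 2.0710495106133346 yaw -1.6121778505303104
t 226 [ 78  73  72  68  72  97 158 206 227 224 232 181]
t 228 [ 78  76  69  80  67  99 159 209 227 220 230 185]
```

View pics/f13.png

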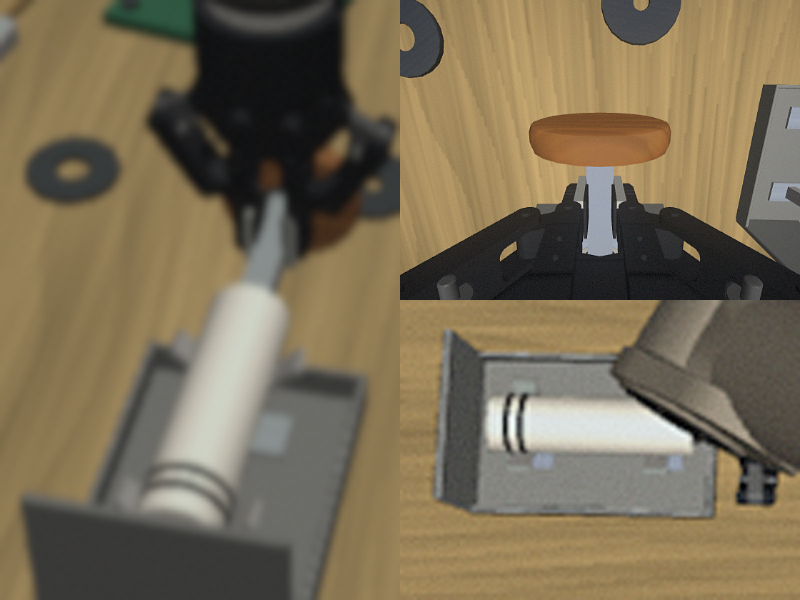

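```bash
python3 - <<'E'
from h import *
c=get_calibration("wrist");tcp=get_obs()["tcp_pos"]
for sl in (0,3,6,9,12):
  for dz in(-.064,-.068,-.072):
    x,n,y=axis_of(-1.611,np.radians(sl));G=tcp+[0,0,dz];P=G+.0623*x
    q=lambda C:np.array([proj(c,C+.04*(np.cos(a)*n+np.sin(a)*y)) for a in np.linspace(0,2*np.pi,73)])
    o=q(P);i=q(P-.016*x);print(sl,dz,"outer rows",o[:,1].min(),o[:,1].max(),"cols",o[:,0].min(),o[:,0].max(),"inner max row",i[:,1].max(),"face z",(P-.246*x)[2])
w=cv2.imread("pics/f13.png")
E
```

```text
0 -0.064 outer rows 126.11891154190127 133.9047645532213 cols 174.39528536304636 382.6495319941113 inner max row 189.2145231401395 face z 0.06502551584815669
0 -0.068 outer rows 125.91205152401369 133.21736606732148 cols 177.65933360248684 379.45081483294683 inner max row 186.42348426257814 face z 0.061025515848156686
0 -0.072 outer rows 125.71422235605155 132.58322980089272 cols 180.72691312016428 376.44467438882583 inner max row 183.8397436224365 face z 0.057025515848156696
3 -0.064 outer rows 122.23390505089158 142.6008231023767 cols 171.7442077796647 385.2488839242595 inner max row 198.21510706082142 face z 0.055411400686327904
3 -0.068 outer rows 122.11108546703439 141.5350472457028 cols 175.1721931999103 381.8894327537325 inner max row 195.02254523112933 face z 0.0514114006863279
3 -0.072 outer rows 121.99374364589413 140.55398319751183 cols 178.3889612401887 378.73702063042094 inner max row 192.071057835465 face z 0.04741140068632792
6 -0.064 outer rows 118.537369930001 152.3732290135378 cols 169.01769048800043 387.90586748487704 inner max row 207.84414216035015 face z 0.04582
[... 591 characters left out ...]
 inner max row 213.96547457898942 face z 0.03228850462026628
9 -0.072 outer rows 115.13417867010104 159.36075794370407 cols 173.58934035490594 383.4442294941182 inner max row 210.18902664941703 face z 0.02828850462026629
12 -0.064 outer rows 111.79578517813636 175.152118942636 cols 163.459329723288 393.35423782727855 inner max row 228.81154542999002 face z 0.0268321382449343
12 -0.068 outer rows 111.9194294002553 172.55708416738838 cols 167.44423834035413 389.46919616929523 inner max row 224.22109623180464 face z 0.022832138244934297
12 -0.072 outer rows 112.03716752692524 170.18321274020198 cols 171.14644915839747 385.8407318626646 inner max row 219.9922378668034 face z 0.018832138244934307
```

{"api": "jog_arm", "payload": {
  "plan": [
    [[0, 0, 0], 0],
    [[0, 0, 0], 0],
    [[0, 0, 0], 0]
  ],
  "grip_force": 20
}}

```text
clock: 21.6
tcp_pos: [0.4878, 0.1614, 0.129]
orientation: [-2.175, 2.267, -0.003]
contact_force: [2.1, -4.4, 3.9]
grip_width: 0.0139
```

{"api": "jog_arm", "payload": {
  "plan": [
    [[0, 0, 0], 0],
    [[0, 0, 0], 0],
    [[0, 0, 0], 0],
    [[0, 0, 0], 0]
  ],
  "hand": 3
}}

```text
clock: 22.0
tcp_pos: [0.4866, 0.1624, 0.1287]
orientation: [2.176, -2.265, -0.001]
contact_force: [-0.1, -0.1, 0.7]
grip_width: 0.0301
```

```bash
python3 st.py; python3 - <<'E'
from h import *
t=grab_frame("top");w=grab_frame("wrist");cv2.imwrite("pics/w14.png",w[...,::-1])
for y in (226,228):print("t",y, t[y,144:156,0])
g=cv2.GaussianBlur(w,(5,5),0).astype(int);d=(g[...,0]<200)&(g[...,0]-g[...,2]>50)&(g[...,0]>g[...,2]*1.8)
x=np.where(d[200])[0];print(x.min(),x.max());print(w[145:240:3,280].tolist())
p=cv2.imread("pics/f13.png");
E
```

```text
F axis,n,lat 0.3680050353330151 0.6583563644843515 0.07112441662865215 M [-0.0027 -0.0176 -0.0255] tcp [0.4866 0.1624 0.1287] q7 2.0710694170453174 yaw -1.610704492748427
t 226 [ 72  80  79  79  68  89 169 221 226 223 233 184]
t 228 [ 74  76  70  69  68 102 174 218 224 225 230 185]
178 373
[[162, 137, 89], [162, 138, 94], [160, 138, 91], [164, 141, 98], [124, 81, 44], [113, 76, 42], [113, 77, 46], [126, 81, 46], [117, 76, 44], [119, 82, 42], [120, 78, 47], [137, 91, 48], [132, 88, 47], [133, 84, 49], [144, 90, 54], [148, 101, 62], [157, 107, 68], [158, 109, 70], [161, 110, 69], [168, 116, 73], [164, 114, 69], [165, 114, 70], [161, 110, 63], [164, 111, 68], [162, 110, 67], [159, 107, 63], [166, 115, 65], [165, 110, 66], [165, 112, 58], [157, 165, 182], [160, 166, 180], [159, 166, 181]]
```

{"api": "jog_arm", "payload": {
  "plan": [
    [[0, 0, 0.5], 0],
    [[0, 0, 1.0], 0],
    [[0, 0, 2.0], 0],
    [[0, 0, 3.0], 0],
    [[0, 0, 3.0], 0],
    [[0, 0, 4.0], 0],
    [[-0.5, -3, 4.0], 0],
    [[-0.5, -4, 2.0], 0],
    [[-0.5, -4, 0], 0],
    [[-0.5, -4, 0], 0],
    [[0, -4, 0], 0],
    [[0, 0, 0], 0]
  ]
}}

```text
clock: 23.3
tcp_pos: [0.4666, -0.0336, 0.3237]
orientation: [2.164, -2.274, 0.002]
contact_force: [0.0, 0.8, -0.5]
grip_width: 0.0301
```

```bash
python3 st.py; python3 - <<'E'
from h import *
t=grab_frame("top");s=grab_frame("side");cv2.imwrite("pics/tf.png",t[...,::-1]);cv2.imwrite("pics/sf.png",s[...,::-1])
t0=cv2.imread("pics/top0.png")[...,::-1];s0=cv2.imread("pics/side0.png")[...,::-1]
ct,cs=get_calibration("top"),get_calibration("side")
for nm,a,b in(("top",t0,t),("side",s0,s)):
    d=cv2.GaussianBlur(cv2.absdiff(a,b),(5,5),0).max(2)>35
    k,l,st,ce=cv2.connectedComponentsWithStats(np.uint8(d));print(nm,[r.tolist() for r in st[1:] if r[4]>25])
for x in(146,150,155,165,180,195,204,208,212,220,226,230,235,240):
    r=t[205:255,x].astype(int);y=np.where((r.min(1)>150))[0]+205;print(x,(y.min(),y.max()) if len(y) else None,end=" ")
h=cv2.cvtColor(t,cv2.COLOR_RGB2HSV);m=(h[...,0]<14)&(h[...,1]>120)&(h[...,2]>50);m[:, :190]=0;m[:,270:]=0;m[:195]=0;m[270:]=0
k,l,st,ce=cv2.connectedComponentsWithStats(np.uint8(m));i=1+np.argmax(st[1:,4]);print("\npad",st[i],ce[i])
se=np.array([.490,.286,.065]);c=np.array([np.cos(-1.61),np.sin(-1.61),0])
print("expect pad", [proj(ct,se+c*(.238-f)+[0,0,.0]) for f in(.073,.078)],"face",[proj(ct,se-c*f+[0,0,.02]) for f in(.073,.078)])
E
```

```text
F axis,n,lat 0.33880608593864897 -0.9007716994471286 0.14093736170912954 M [ 0.0215 -0.0527 -0.0433] tcp [ 0.4666 -0.0336  0.3237] q7 2.780536037920745 yaw -1.6203481773763388
top [[306, 150, 205, 270, 13911], [248, 212, 8, 20, 89], [150, 218, 100, 18, 1175], [248, 235, 7, 11, 60], [420, 276, 17, 14, 78], [429, 298, 14, 58, 192], [446, 314, 8, 7, 29], [463, 338, 22, 36, 156], [441, 357, 15, 4, 35]]
side [[273, 0, 44, 45, 1634], [370, 0, 24, 8, 99], [494, 0, 17, 14, 144], [531, 4, 29, 8, 84], [364, 11, 29, 53, 1077], [497, 17, 13, 17, 120], [494, 29, 16, 18, 173], [556, 31, 4, 15, 46], [275, 54, 37, 9, 186], [558, 55, 2, 16, 30], [262, 68, 61, 75, 2388], [492, 85, 6, 10, 36], [479, 111, 16, 24, 87], [555, 113, 5, 11, 41], [227, 128, 31, 33, 746], [259, 142, 5, 10, 28], [514, 144, 7, 14, 33], [515, 161, 6, 15, 42], [525, 182, 9, 12, 59], [546, 192, 10, 8, 33], [238, 236, 50, 95, 1767]]
146 None 150 (np.int64(227), np.int64(227)) 155 (np.int64(220), np.int64(232)) 165 (np.int64(220), np.int64(233)) 180 (np.int64(221), np.int64(234)) 195 (np.int64(221), np.int64(234)) 204 (np.int64(221), np.int64(235)) 208 (np.int64(221), np.int64(234)) 212 (np.int64(222), np.int64(234)) 220 None 226 None 230 None 235 None 240 None 
pad [248 239   5   6  14] [249.6429 241.2857]
expect pad [array([251.6219, 229.6941]), array([249.5355, 229.6529])] face [array([150.4879, 226.5376]), array([148.3724, 226.4959])]
```

```bash
python3 - <<'E'
from h import *
cs=get_calibration("side");se=np.array([.490,.286,.065]);c=np.array([np.cos(-1.61),np.sin(-1.61),0])
s=cv2.imread("pics/sf.png");h=cv2.cvtColor(s,cv2.COLOR_BGR2HSV);m=(h[...,0]<16)&(h[...,1]>110);m[:, :235]=0;m[:,300:]=0;m[:225]=0;m[290:]=0
k,l,st,ce=cv2.connectedComponentsWithStats(np.uint8(m));i=1+np.argmax(st[1:,4]);print(st[i])
for f in(0,4,-4):
  p=[proj(cs,se+c*.165+[0,0,f*.00416]+.04*np.array([np.sin(a),0,np.cos(a)])) for a in np.linspace(0,6.28,37)];print(f,np.min(p,0),np.max(p,0))
print(get_obs()["clock"]); print(hand_in())
E
```

```text
[256 234  34  29 608]
0 [255.0857 234.2475] [290.6077 261.6508]
4 [254.8257 228.2845] [290.6942 256.2087]
-4 [255.3407 240.0935] [290.5228 266.9908]
23.4
the job is handed in; nothing more can be done
None
```

I drew the plunger out of the barrel along its slope, turned it end for end, laid it in the middle-sized cradle and let go. I then backed the arm clear and handed in at 23.4 s.

**Grasp:** The first try pressed on the plunger with about 20 N, because the gripper was too close to the palm pad. I let go, moved about 7 mm towards the barrel and gripped again. That left about 7 N, and the grip held on the upper half of the bar.

**Drawing:** The axial force was at most about 7 N and the sideways force was under 1 N. The stand stayed upright and in place.

**Setting down:** The plunger tilted level on the far rest under the weight of the lowering arm, with readings of only a few newtons. It slipped a little in the fingers while I slid it away from the splash board.

**Final checks:**
- **Position:** The piston is centred in the V rests to within about a pixel. Its face is about 75 mm from the seat point (73.5 mm is ideal), with an estimated 15 mm gap to the splash board.
- **Level:** The palm pad appears in the side picture where a level plunger's pad would be, to about 1 to 2 pixels (a degree or so).
- **After letting go:** The plunger did not move, and the gripper carried no load.
- **Other things:** Comparing the side picture before and after showed no change at the pots, dies, brush or stand base. In the top picture the arm hid the extruder area, so I could not check that part from above.
- **Readings that disagreed:** Some automatic pad measurements from the wrist and top pictures failed because of the background, and I left those out. The finger opening read about 14 mm on the 16 mm bar throughout.

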